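Find the loose bolt of the dental instrument arm and hold its cap open

TASK

The dental instrument arm wobbles because one of the three capped bolts of its foot has worked loose. First bring the orange-handled hex driver from the stand and drop it tip-down, fully home, into the tube holder on the foot, so that it is at hand; then tap firmly down on the bolt caps to find the one that gives, and lift that bolt's hinged cap at least 60 degrees open for a colleague. Finish while still holding that cap up (it is sprung and falls shut if let go), leave the caps of the sound bolts shut, and do not disturb the other things on the counter.

Things in the scene. Friction and masses are not known exactly. Their poses are not given: they have to be found in the camera images.
- foot: Fixed white foot plate, 10 mm thick, a strip 90 mm wide (its x from -45 to +45) and 420 mm long (its y from -170 to +250); origin on the counter. At yaw 0 its x points away from the robot, y to the left. On its y axis: capped bolts at y = +115, 0, -115 mm, tube holder at +215. A hub 92 mm wide, 136 mm high is at x = +155, y = 0; the arm with handpieces, 0.21 m high, lies behind it.
- bolt_left (a point): Centre of the flat top (34 mm wide) of the shut cap of the left bolt (foot y = +115), 50 mm above the counter, axes as the foot's. All three bolts look alike: round blue cap, 40 mm wide, 34 mm high, with a tongue 12 mm wide (y) and 12 mm thick, level with the cap's top (38 to 50 mm above the counter), that sticks out to foot -x, from 20 to 51 mm in front of this point.
- bolt_mid (a point): The same point of the middle bolt (foot y = 0). Each cap's hinge axis is parallel to foot y, 23 mm behind this point (+x) and 31 mm below it; lifting the tongue swings the cap up and away from the robot.
- bolt_right (a point): The same point of the right bolt (foot y = -115). The nearest other tall thing is the driver stand, to the right.
- holder_mouth (a point): Centre of the mouth of the tube holder on the left end of the foot, 70 mm above the counter; axes as the foot's. Upright dark steel tube, outside 26 to 30 mm, bore 12 mm (a little wider at the mouth), 60 mm deep down to the foot plate.
- loose_bolt (a joint): How far the loose bolt, with its cap, is pressed down: 0 m at rest, 0.004 at its stop. Which of the three is loose varies. Pressed on its cap top it starts to sink at about 1.5 N, is 2 mm down at 2.5 N, stops 4 mm down at 4 N, and springs back; the two sound ones do not give at all.
- loose_cap (a joint): Opening angle of the loose bolt's cap, rad: 0 shut, grows as it is lifted, stop at 1.75. A spring shuts it: about 1 N at the tongue when shut, 2 N at 1.2 rad.
- sound_cap_1 (a joint): Opening angle of the cap of one sound bolt, rad, 0 shut; sprung alike.
- sound_cap_2 (a joint): Opening angle of the cap of the other sound bolt, rad, 0 shut; sprung alike.
- hex_driver: Loose hex driver, 140 mm long, about 90 g, upright; origin at its tip, z up to the handle. Steel shaft 8 mm thick, chamfered tip, 0 to 60 mm; orange round handle 26 mm thick from 60 to 140 mm. The handle's flat underside rests on the stand, or on the holder's rim when fully home (tip 60 mm below the mouth). Begins in any of the stand's three holes, tip 8 mm above the counter.
- stand: Fixed aluminium driver stand, 180 mm (its x) by 50 mm (its y), 68 mm high, three upright through holes of 12 mm in a row along its x axis at -60, 0, +60 mm; origin at the centre of its underside. Place and yaw vary.
- grey_driver: Bystander: the same kind of driver with a grey handle, in another hole of the stand.
- green_driver: Bystander: the same kind of driver with a green handle, in another hole of the stand.
- wipes_tub: Bystander: white wipes tub, 90 mm wide, 170 mm high; origin under its centre.
- spray_bottle: Bystander: white spray bottle with blue head, 74 mm wide, 190 mm high; origin under its centre.
- glove_box: Bystander: glove box 120 x 240 x 75 mm; origin under its centre.
- rinse_cup: Bystander: white cup, 70 mm wide, 85 mm high; origin under its centre.
- spanner: Bystander: steel spanner lying flat on the counter in front of the foot.
- tray: Bystander: steel tray with hand instruments, 120 x 200 x 18 mm; origin under its centre., on the counter in front of the foot.
Things that resemble listed ones, but are neither listed nor needed, are in the scene too. What is meant by the hex_driver is not blue, and is the larger of those in its own colour.

How it is judged:
On the way, in this order (a step that is already met when the one before it is completed fails the run):
1. the orange hex driver stands fully home in the tube holder, let go (z of hex_driver in the frame of holder_mouth below -0.056 m and horizontal distance between hex_driver and holder_mouth below 0.008 m and angle between hex_driver's own z axis and vertical below 0.12 rad and contact force between the fingers and hex_driver below 0.3 N), for 0.2 s.
2. the loose bolt is tapped and gives by 2 mm or more (value of joint loose_bolt above 0.002 m), for 0.02 s.
3. the loose bolt's cap is lifted at least 57 degrees (value of joint loose_cap above 1 rad), for 0.2 s.
At the end, for the whole second after the job is handed in: The fingers hold the loose bolt's cap still, at least 1.0 rad (57 deg) open; both other caps shut (under 0.1 rad); the orange driver stands untouched in the tube holder, tip 56 mm or more below the mouth, within 8 mm of its axis, tilted under 0.12 rad (all of step 1 and value of joint loose_cap above 1 rad and velocity of joint loose_cap between -0.1 and 0.1 rad/s and contact force between the fingers and anything else above 0.5 N and value of joint each of sound_cap_1, sound_cap_2 below 0.1 rad); the arm keeps its last pose, push and grip.
It fails at once if the cap of a sound bolt is opened more than 0.2 rad (value of joint any of sound_cap_1, sound_cap_2 above 0.2 rad).
It fails at once if a bystander is moved more than 25 mm (distance of any of grey_driver, green_driver, wipes_tub, spray_bottle, glove_box, rinse_cup, spanner, tray from where it was at the start of the episode above 0.025 m).
It also fails if it takes over 67 s, if anything falls off the work surface, if the arm or the gripper's body presses on something with over 40 N, if the wrist force passes 120 N, or if a joint passes its speed limit or range.

ROBOT

A 6-joint arm with a two-finger parallel gripper is mounted at the origin on the work surface. World frame = base frame: x ahead of the robot, y to its left, z up, the work surface at z = 0. Lengths are in m, angles in rad, forces in N, time in s.
With the tool pointing down it reaches from about 0.375 to 0.9 m from the base axis. Payload 3.1 kg.
Tool frame: the origin (TCP) lies midway between the tips of the shut fingers; the grasp point (between the pads) lies 19 mm behind it; z points along the fingers, y is the direction in which the jaws open and shut (so a half turn about z gives the same grasp; the last joint's range is limited). The gripper opens to 87 mm and grips with 3 to 60 N. Pads are 19 mm wide; open, the fingers measure 117 mm over their backs; the gripper's body (75 mm by 190 mm) begins 51 mm behind the grasp point.
Start: joints at [1.091, 0.527, 1.433, -0, 1.181, -0.178], TCP at [0.186, 0.597, 0.223] pointing down, gripper open.
Joint ranges: [-3.08, 3.08], [-0.75, 2.2], [0.22, 2.44], [-1.43, 4.57], [0, 2.65], [-2.85, 2.85]. Speed limits (rad/s): [2.79, 2.79, 3.14, 3.14, 3.14, 3.14].

INTERFACE

Orientations are given as a 3x3 rotation matrix whose columns are the frame's x, y, z axes.
In Python, from cell import observe, camera, hand_in gives the robot as it stands.
- The arm moves only by the tool apply_moves, never from a script. Its arguments are lists of equal length, an entry for each row: "hand": the finger opening in cm, from 0 to 8.7; "delta_pos": the shift along the tool's x, y, z in cm, a list of three; "yaw": the turn about the tool's z in rad. A call has 1 to 5 rows; each row is the pose to reach, as a shift and turn from the pose commanded when the call began, along the tool's axes at that moment; what a row does not reach only later rows make up. A row lasts 1/10 s, in which the tool goes at most 50 mm and 8.59 degrees, less where a joint would pass 70% of its speed; a pose out of reach is approached as far as the arm can. A call with a gripper value outside its range is refused whole. The fingers move at their own pace and stop on an object; the grip force is fixed at half the most. Time passes only in rows, so rows that repeat a pose let the fingers close. It gives the time, the measured TCP pose, the force and the opening at its end, in the units of the state.
- observe(): the state, without advancing time (a new reading comes with each control period).
- camera(name): name is "scene" or "top" or "wrist"; returns a dict with "pixels" (400x640x3 uint8, blue, green, red), "intrinsics" (3x3 intrinsics, pixels), "xyz" and "rotation" of the camera in the world; the wrist camera has in their place "tool_from_camera" (4x4, takes a point from camera to tool coordinates, whose origin is the TCP and whose axes are the flange's). Camera axes: x right, y down, z forward; pixel columns grow to the right and rows downward; lengths in m; the calibration is good to about 2 mm. A picture is of the moment at which its call begins: read the wrist's pose just before it. There is no depth.
- hand_in(): hands the job in, once; it reports no verdict.
The state is a dict: "t": time; "joints": joint angles; "joint_velocities": joint speeds; "joint_efforts": joint torques, N m; "position": TCP position; "eef_rot": TCP orientation; "ft_force": force on the tool from outside, world axes, zero at the start; "wrist_torque": the same for the moment, N m; "opening": finger opening in m.
Only numpy, scipy, OpenCV 4.12 (cv2) and the standard library are available. Lean on these libraries where they do the work, as an engineer would, in place of code of your own. Each camera call takes 0.05 s, during which the arm holds its last target. There are 200 camera calls.

## Working session

There is one attempt and no reset: what is moved stays moved. The work goes in short steps, Python scripts to look and compute and a tool call to move; the robot and the scene stay as the last step left them, time stands still between calls to the robot, and variables do not carry over. Pictures are saved under pics/ and viewed, about 8 in all and at most 12, crops included, and the job is handed in when it is done.

Besides the shell and the picture viewer there is one more tool, called in YAML: its name, and indented under it one key for each argument. apply_moves: Moves the arm, as the interface text tells. Its arguments: {"type":"object","properties":{"hand":{"type":"array","items":{"type":"number"}},"delta_pos":{"type":"array","items":{"type":"array","items":{"type":"number"}}},"yaw":{"type":"array","items":{"type":"number"}}},"required":["hand","delta_pos","yaw"]}

```bash
mkdir -p pics; ls; cat > h.py <<'E'
import cv2,numpy as np
from cell import observe,camera,hand_in
def snap(n,f):
    o=observe();c=camera(n);K=np.array(c["intrinsics"])
    if n=="wrist":
        T=np.array(c["tool_from_camera"]);R=np.array(o["eef_rot"])
        xyz=R@T[:3,3]+np.array(o["position"]);Rc=R@T[:3,:3]
    else: xyz=np.array(c["xyz"]);Rc=np.array(c["rotation"])
    cv2.imwrite(f"pics/{f}.png",np.array(c["pixels"]));np.savez(f"pics/{f}.npz",K=K,x=xyz,R=Rc)
def ray(f,uv):
    d=np.load(f"pics/{f}.npz");v=d["R"]@np.linalg.inv(d["K"])@np.array([*uv,1.]);return d["x"],v/np.linalg.norm(v)
def onz(f,uv,z):
    x,v=ray(f,uv);return x+v*(z-x[2])/v[2]
def proj(f,p):
    d=np.load(f"pics/{f}.npz");q=d["K"]@d["R"].T@(np.array(p)-d["x"]);return q[:2]/q[2]
def tri(*a):
    A=0;b=0;rs=[ray(*m) for m in a]
    for x,v in rs:
        P=np.eye(3)-np.outer(v,v);A=A+P;b=b+P@x
    p=np.linalg.solve(A,b);return p,[np.linalg.norm((np.eye(3)-np.outer(v,v))@(p-x)) for x,v in rs]
E
python3 - <<'E'
from h import *
np.set_printoptions(precision=4,suppress=True)
print(observe())
for n in("scene","top","wrist"):
    snap(n,n+"0");d=np.load(f"pics/{n}0.npz");print(n,d["x"],d["R"],d["K"][0])
E
```

```text
pics
{'t': 0.0, 'joints': array([ 1.0905,  0.5284,  1.4339, -0.    ,  1.1814, -0.1785]), 'joint_velocities': array([-0.0004, -0.0004,  0.0003,  0.0015, -0.0008, -0.0007]), 'joint_efforts': array([  0.0005, -44.0042, -17.6589,   0.0632,   0.0582,  -0.0002]), 'position': array([0.1854, 0.5961, 0.2216]), 'eef_rot': array([[-0.9548,  0.2972, -0.001 ],
       [ 0.2972,  0.9548, -0.0019],
       [ 0.0004, -0.0021, -1.    ]]), 'ft_force': array([ 0.5735,  0.0367, -0.2647]), 'wrist_torque': array([-0.0274,  0.0251,  0.0237]), 'opening': 0.08722875079385738}
scene [ 0.9619 -0.9883  1.1528] [[ 0.889   0.3202 -0.3274]
 [ 0.4579 -0.6309  0.6263]
 [-0.006  -0.7067 -0.7075]] [492.1372   0.     313.0932]
top [ 0.2793 -0.0058  1.6022] [[-0.0056 -0.9935  0.1139]
 [-0.9999  0.0043 -0.0114]
 [ 0.0108 -0.114  -0.9934]] [407.3539   0.     315.8653]
wrist [0.1161 0.6173 0.3843] [[ 0.2974  0.9202  0.2544]
 [ 0.9548 -0.2863 -0.0806]
 [-0.0013  0.2668 -0.9637]] [327.2565   0.     322.8118]
```

View pics/top0.png

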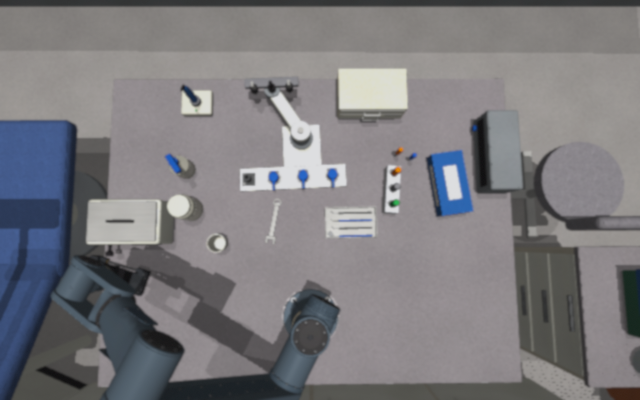

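View pics/scene0.png

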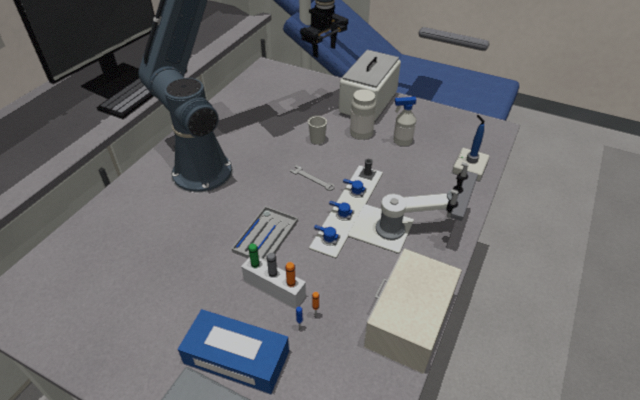

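Top view: orange driver at (397,170) in the stand, with small orange and blue decoys at (399,150) and (413,155). Caps are at (273,177), (303,176) and (332,175), holder at (249,179). Scene view: orange handle top at (291,266), caps at (357,187), (344,209) and (329,234), holder at (368,161).

```bash
python3 - <<'E'
from h import *
np.set_printoptions(precision=4,suppress=True)
for n,a,b in [("orange",(397,170),(291,266)),("grey",(395,187),(272,257)),("green",(395,203),(254,246)),("holder",(249,179),(368,160)),("L",(273,177),(357,187)),("M",(303,176),(344,209)),("R",(332,175),(329,234))]:
    print(n,*tri(("top0",a),("scene0",b)))
a=cv2.imread("pics/top0.png")[140:260,220:430];b=cv2.imread("pics/scene0.png")[140:310,220:440]
a=cv2.resize(a,None,fx=3.5,fy=3.5,interpolation=cv2.INTER_CUBIC)
b=cv2.resize(b,None,fx=3.5,fy=3.5,interpolation=cv2.INTER_CUBIC)
cv2.imwrite("pics/ca.png",a);cv2.imwrite("pics/cb.png",b)
E
```

```text
orange [ 0.5439 -0.3184  0.1389] [np.float64(0.0016042386552371458), np.float64(0.00160423865523707)]
grey [ 0.482  -0.3108  0.1326] [np.float64(0.001431474543015278), np.float64(0.0014314745430151956)]
green [ 0.4232 -0.3067  0.1416] [np.float64(0.002360364023670967), np.float64(0.0023603640236710545)]
holder [0.5274 0.2328 0.0762] [np.float64(0.00685628078062191), np.float64(0.006856280780622089)]
L [0.5362 0.143  0.0312] [np.float64(0.00015551744972658015), np.float64(0.0001555174497268058)]
M [0.5404 0.0267 0.0339] [np.float64(0.001519712151133833), np.float64(0.0015197121511339535)]
R [ 0.5437 -0.087   0.0306] [np.float64(0.0006469650768299361), np.float64(0.0006469650768300464)]
```

apply_moves:
  hand: [8.7,8.7,8.7,8.7,8.7]
  delta_pos:
    - [-3.9,-3.1,0]
    - [-7.8,-6.2,0]
    - [-11.8,-9.2,0]
    - [-15.7,-12.3,0]
    - [-19.6,-15.3,0]
  yaw: [0,0,0,0,0]

```text
t: 0.65
position: [0.328, 0.3906, 0.2224]
eef_rot: [[-0.955, 0.297, -0.0], [0.297, 0.955, -0.0], [0.0, -0.0, -1.0]]
ft_force: [0.6, 0.8, 0.6]
opening: 0.0873
```

apply_moves:
  hand: [8.7,8.7,8.7,8.7,8.7]
  delta_pos:
    - [-4,-3.1,0]
    - [-8,-6.2,0]
    - [-12.1,-9.5,0]
    - [-16,-12.6,0]
    - [-20,-15.7,0]
  yaw: [0,0,0,0,0]

```text
t: 1.15
position: [0.4699, 0.1847, 0.2225]
eef_rot: [[-0.955, 0.297, -0.0], [0.297, 0.955, 0.0], [0.0, 0.0, -1.0]]
ft_force: [1.1, -0.3, 0.3]
opening: 0.087
```

apply_moves:
  hand: [8.7,8.7,8.7,8.7,8.7]
  delta_pos:
    - [-1.2,-0.9,0]
    - [-1.2,-0.9,0]
    - [-1.2,-0.9,0]
    - [-1.2,-0.9,0]
    - [-1.2,-0.9,0]
  yaw: [-0.14,-0.28,-0.334,-0.334,-0.334]

```text
t: 1.65
position: [0.4778, 0.1744, 0.2224]
eef_rot: [[-1.0, -0.031, -0.0], [-0.031, 1.0, -0.0], [0.0, -0.0, -1.0]]
ft_force: [0.3, -0.4, 0.1]
opening: 0.0867
```

```bash
python3 - <<'E'
from h import *
np.set_printoptions(precision=4,suppress=True)
o=observe();print(o["t"],o["position"],o["eef_rot"],o["joints"],o["ft_force"])
snap("wrist","w1")
for n,p in dict(holder=(.532,.242,.07),L=(.536,.143,.05),M=(.54,.027,.05)).items(): print(n,proj("w1",p))
E
```

```text
1.65 [0.4778 0.1744 0.2224] [[-0.9995 -0.031  -0.0004]
 [-0.031   0.9995 -0.    ]
 [ 0.0004 -0.     -1.    ]] [ 0.1299  0.3721  1.7203  0.      1.0496 -1.4718] [ 0.3339 -0.3832  0.1072]
holder [387.2186 232.695 ]
L [293.0144 226.5453]
M [186.7925 226.9347]
```

View pics/w1.png

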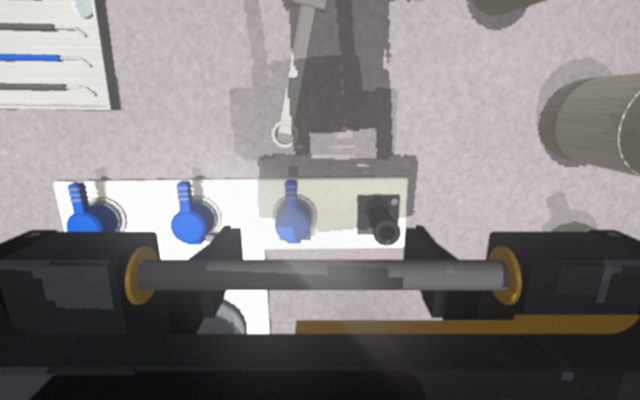

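Wrist view: caps near (91,222), (193,222) and (293,222), holder mouth near (386,231), spanner and tray in front. I'll take more stations along the way and triangulate.

apply_moves:
  hand: [8.7,8.7,8.7,8.7,8.7]
  delta_pos:
    - [0,-4.7,0]
    - [0,-9.4,0]
    - [0,-14,0]
    - [0,-14,0]
    - [0,-14,0]
  yaw: [0,0,0,0,0]

```text
t: 2.2
position: [0.4825, 0.0338, 0.2226]
eef_rot: [[-1.0, -0.029, -0.0], [-0.029, 1.0, 0.001], [0.0, 0.001, -1.0]]
ft_force: [-0.1, 0.0, 1.0]
opening: 0.0871
```

```bash
python3 -c "
from h import *
snap('wrist','w2')"
```

apply_moves:
  hand: [8.7,8.7,8.7,8.7,8.7]
  delta_pos:
    - [-1,-4.7,-1]
    - [-2,-9.4,-2]
    - [-3,-14.1,-3]
    - [-3.8,-18.8,-3]
    - [-3.8,-20,-3]
  yaw: [0,0,0,0,0]

```text
t: 2.75
position: [0.5293, -0.1673, 0.2531]
eef_rot: [[-1.0, -0.031, 0.003], [-0.031, 1.0, -0.003], [-0.003, -0.003, -1.0]]
ft_force: [0.0, 1.0, 0.3]
opening: 0.087
```

apply_moves:
  hand: [8.7,8.7,8.7]
  delta_pos:
    - [0,-3,0]
    - [0,-3,0]
    - [0,-3,0]
  yaw: [0,0,0]

```text
t: 3.05
position: [0.5278, -0.1923, 0.2521]
eef_rot: [[-0.999, -0.033, -0.001], [-0.033, 0.999, 0.002], [0.001, 0.002, -1.0]]
ft_force: [0.0, -0.8, -1.1]
opening: 0.0868
```

```bash
python3 -c "
from h import *
snap('wrist','w3')"
```

apply_moves:
  hand: [8.7,8.7,8.7,8.7,8.7]
  delta_pos:
    - [0,-4.7,0]
    - [0,-9.4,0]
    - [0,-13,0]
    - [0,-13,0]
    - [0,-13,0]
  yaw: [0,0,0,0,0]

```text
t: 3.6
position: [0.5321, -0.3225, 0.2521]
eef_rot: [[-0.999, -0.033, -0.001], [-0.033, 0.999, 0.002], [0.001, 0.002, -1.0]]
ft_force: [0.7, 0.3, 0.4]
opening: 0.0869
```

```bash
python3 - <<'E'
from h import *
np.set_printoptions(precision=4,suppress=True)
snap('wrist','w4');o=observe();print(o["t"],o["position"])
ims=[cv2.imread(f"pics/w{i}.png") for i in (1,2,3,4)]
g=np.vstack([np.hstack([ims[0][120:300],ims[1][120:300]]),np.hstack([ims[2][0:300],ims[3][0:300]])])
cv2.imwrite("pics/g.png",cv2.resize(g,(800,300)))
a=ims[0][170:250,40:420];b=ims[1][170:250,140:520]
c=ims[2][:270,:];d=ims[3][:270,:]
z=lambda i,s:cv2.resize(i,None,fx=s,fy=s,interpolation=cv2.INTER_CUBIC)
cv2.imwrite("pics/ab.png",np.vstack([z(a,2.1),z(b,2.1)]))
cv2.imwrite("pics/cd.png",np.vstack([c,d]))
for i,im in enumerate(ims,1):
    h=cv2.cvtColor(im,cv2.COLOR_BGR2HSV)
    for nm,lo,hi in(("orange",(5,150,90),(22,255,255)),("blue",(100,150,60),(125,255,255)),("green",(40,100,30),(85,255,255))):
        n,l,s,ce=cv2.connectedComponentsWithStats(cv2.inRange(h,lo,hi))
        for k in range(1,n):
            if s[k,4]>60: print(i,nm,s[k],ce[k])
E
```

```text
3.65 [ 0.532  -0.3217  0.2522]
1 orange [505 261  17  43 254] [514.7874 287.6575]
1 orange [125 282  17  22 142] [130.5775 293.5986]
1 orange [ 438  316  200   17 2752] [541.5563 324.4506]
1 blue [  0  55  59   5 265] [27.2491 57.2226]
1 blue [ 68 202  35  31 669] [ 82.8999 220.3558]
1 blue [172 202  32  41 845] [187.3527 225.2757]
2 orange [125 251  14  53 307] [129.8502 279.5765]
2 orange [509 253  12  50 262] [515.645  279.0496]
2 blue [ 69  54 121   6 522] [127.6015  56.6686]
2 blue [406 199  31  37 464] [423.6552 218.5841]
2 blue [196 202  32  42 750] [209.3667 223.0813]
3 orange [178 177  19  17 122] [187.9918 185.2705]
3 orange [160 190  29  28 632] [174.0269 203.7358]
3 orange [178 243  23  16 177] [189.8249 250.6102]
3 orange [124 250  16  54 342] [129.7778 278.4678]
3 orange [509 258  13  46 256] [516.5664 284.1211]
3 blue [   0   12   99  232 8567] [ 30.8508 151.8374]
3 blue [285  21 114   6 436] [341.8165  23.7362]
3 blue [496 161  31  43 856] [511.1227 184.785 ]
3 blue [593 160  34  43 928] [609.9914 183.7252]
3 blue [398 177  12  24 107] [403.6075 188.0561]
3 blue [418 180  10  21 132] [422.4924 189.9015]
3 green [158  41  31  32 754] [172.7162  55.7228]
4 orange [313 175  23  17 242] [323.6198 182.6612]
4 orange [311 190  27  27 569] [324.0018 202.9069]
4 orange [510 254  12  49 304] [516.2796 279.773 ]
4 orange [125 260  11  42 174] [129.0862 283.3506]
4 blue [   16    10   179   237 19159] [106.7904 117.6237]
4 blue [400  21 114   6 458] [455.7576  23.6048]
4 blue [605 160  35  44 967] [622.849  184.3071]
4 blue [508 162  32  43 896] [523.6719 185.6719]
4 blue [244 238  15  16 165] [251.0364 245.5697]
4 green [328  41  29  31 719] [341.9444  55.8567]
```

View pics/cd.png

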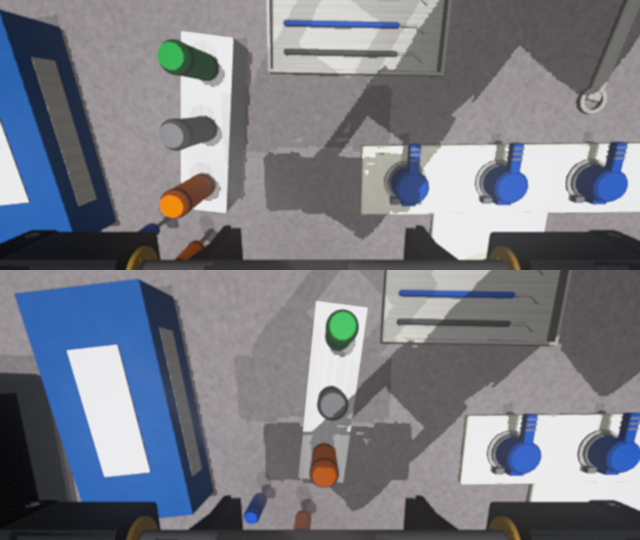

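View pics/ab.png

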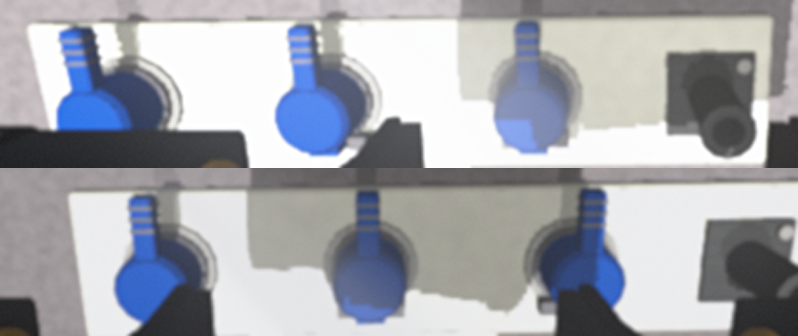

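Stand views: orange top disc at (173,204) in w3 and (324,203) in w4. The ordering along the stand is orange (far), grey, green (near). The caps and holder mouth are clear in w1 and w2.

```bash
python3 - <<'E'
from h import *
np.set_printoptions(precision=4,suppress=True)
P={}
for n,a in dict(orange=[("w3",(173,204.5)),("w4",(324,203.5))],grey=[("w3",(173,134)),("w4",(332,134))],green=[("w3",(171.5,56)),("w4",(342.5,56.5))],
 R=[("w1",(83.8,226)),("w2",(211.4,228)),("w3",(409,187))],M=[("w1",(188,226)),("w2",(316,226)),("w3",(510,186))],L=[("w1",(292.4,225)),("w2",(421,226))],H=[("w1",(386.2,232.4)),("w2",(516,227))]).items():
    P[n],r=tri(*a);print(n,P[n],np.array(r),"at nominal z",[onz(*m,.148 if len(n)>1 else .07 if n=="H" else .05) for m in a])
d=P["L"]-P["R"];print(np.linalg.norm(d),"foot yaw",np.arctan2(-d[0],d[1]), "H-L",np.linalg.norm(P["H"]-P["L"]))
d=P["orange"]-P["green"];print(np.linalg.norm(d),np.arctan2(d[1],d[0]))
E
```

```text
orange [ 0.5431 -0.3215  0.1448] [0.0004 0.0004] at nominal z [array([ 0.5424, -0.3201,  0.148 ]), array([ 0.5417, -0.3216,  0.148 ])]
grey [ 0.4834 -0.3169  0.1432] [0. 0.] at nominal z [array([ 0.4829, -0.3148,  0.148 ]), array([ 0.483 , -0.3171,  0.148 ])]
green [ 0.4244 -0.3114  0.1465] [0.0002 0.0002] at nominal z [array([ 0.4244, -0.3108,  0.148 ]), array([ 0.4248, -0.3115,  0.148 ])]
R [ 0.5465 -0.0903  0.0427] [0.0013 0.0016 0.0004] at nominal z [array([ 0.5423, -0.0852,  0.05  ]), array([ 0.545 , -0.0868,  0.05  ]), array([ 0.5446, -0.0928,  0.05  ])]
M [0.541  0.0267 0.045 ] [0.0005 0.0008 0.0004] at nominal z [array([0.5389, 0.0284, 0.05  ]), array([0.5394, 0.0275, 0.05  ]), array([0.5397, 0.0233, 0.05  ])]
L [0.5354 0.1423 0.0495] [0.0009 0.0009] at nominal z [array([0.5342, 0.1423, 0.05  ]), array([0.5362, 0.1422, 0.05  ])]
H [0.5351 0.2439 0.0549] [0.0024 0.0024] at nominal z [array([0.5317, 0.2409, 0.07  ]), array([0.5269, 0.2334, 0.07  ])]
0.2329307632089022 foot yaw 0.04789102084237412 H-L 0.1017669980369724
0.119084858419995 -0.08516883961425963
```

apply_moves:
  hand: [8.7,8.7,8.7,8.7,8.7]
  delta_pos:
    - [-1.0,0,0]
    - [-1.0,0,4.5]
    - [-1.0,0,9]
    - [-1.0,0,12.5]
    - [-1.0,0,14.6]
  yaw: [0,0,0,0,0]

```text
t: 4.15
position: [0.5417, -0.3205, 0.1036]
eef_rot: [[-0.999, -0.034, -0.003], [-0.034, 0.999, 0.004], [0.003, 0.004, -1.0]]
ft_force: [-0.6, 0.2, 0.8]
opening: 0.0872
```

apply_moves:
  hand: [8.7,1.5,1.5,1.5,1.5]
  delta_pos:
    - [0,0,0]
    - [0,0,0]
    - [0,0,0]
    - [0,0,0]
    - [0,0,0]
  yaw: [0,0,0,0,0]

```text
t: 4.65
position: [0.5428, -0.3243, 0.1081]
eef_rot: [[-0.999, -0.032, 0.002], [-0.032, 0.999, -0.002], [-0.002, -0.002, -1.0]]
ft_force: [-0.2, 0.1, 0.7]
opening: 0.0629
```

apply_moves:
  hand: [1.5,1.5,1.5,1.5,1.5]
  delta_pos:
    - [0,0,0]
    - [0,0,0]
    - [0,0,0]
    - [0,0,0]
    - [0,0,-0.5]
  yaw: [0,0,0,0,0]

```text
t: 5.15
position: [0.5415, -0.3234, 0.1109]
eef_rot: [[-0.999, -0.032, -0.002], [-0.032, 0.999, 0.001], [0.001, 0.001, -1.0]]
ft_force: [-0.2, 0.4, -0.7]
opening: 0.0249
```

apply_moves:
  hand: [1.5,1.5,1.5,1.5,1.5]
  delta_pos:
    - [0,0,-2]
    - [0,0,-4]
    - [0,0,-6]
    - [0,0,-8]
    - [0,0,-9]
  yaw: [0,0,0,0,0]

```text
t: 5.65
position: [0.5428, -0.3244, 0.2036]
eef_rot: [[-0.999, -0.032, 0.002], [-0.032, 0.999, -0.002], [-0.002, -0.002, -1.0]]
ft_force: [1.2, -0.3, -1.0]
opening: 0.0253
```

apply_moves:
  hand: [1.5,1.5,1.5,1.5,1.5]
  delta_pos:
    - [0.4,3,0]
    - [0.8,7,0]
    - [1.2,11,0]
    - [1.6,15,0]
    - [2,19,0]
  yaw: [0,0,0,0,0]

```text
t: 6.15
position: [0.5153, -0.133, 0.2013]
eef_rot: [[-1.0, -0.032, -0.001], [-0.032, 1.0, 0.0], [0.001, 0.0, -1.0]]
ft_force: [0.4, 0.6, -1.1]
opening: 0.0251
```

apply_moves:
  hand: [1.5,1.5,1.5,1.5,1.5]
  delta_pos:
    - [0.4,4,0]
    - [0.8,8,0]
    - [1.2,12,0]
    - [1.6,16,0]
    - [2,20,0]
  yaw: [0,0,0,0,0]

```text
t: 6.65
position: [0.4889, 0.0662, 0.2014]
eef_rot: [[-0.999, -0.032, -0.0], [-0.032, 0.999, 0.0], [0.0, 0.0, -1.0]]
ft_force: [-0.3, 0.1, -0.7]
opening: 0.0253
```

apply_moves:
  hand: [1.5,1.5,1.5,1.5,1.5]
  delta_pos:
    - [0.1,4,0]
    - [0.2,8,0]
    - [0.3,12,0]
    - [0.3,16,0]
    - [0.3,19,0]
  yaw: [0,0,0,0,0]

```text
t: 7.15
position: [0.4798, 0.2568, 0.2013]
eef_rot: [[-0.999, -0.034, -0.0], [-0.034, 0.999, 0.0], [0.0, 0.0, -1.0]]
ft_force: [0.3, 0.2, -0.4]
opening: 0.025
```

apply_moves:
  hand: [1.5,1.5,1.5]
  delta_pos:
    - [0,1.4,0]
    - [0,1.4,0]
    - [0,1.4,0]
  yaw: [0,0,0]

```text
t: 7.45
position: [0.4797, 0.2675, 0.2012]
eef_rot: [[-0.999, -0.032, -0.001], [-0.032, 0.999, -0.001], [0.001, -0.001, -1.0]]
ft_force: [0.2, -0.6, -0.3]
opening: 0.0251
```

```bash
python3 - <<'E'
from h import *
np.set_printoptions(precision=4,suppress=True)
snap('wrist','w5');o=observe();print(o["t"],o["position"],o["opening"],o["ft_force"]);print(proj("w5",(.532,.241,.07)))
snap('scene','s5')
a=cv2.imread("pics/w5.png")[130:400,160:480];b=cv2.imread("pics/s5.png")[20:220,260:497]
z=lambda i,h:cv2.resize(i,(int(i.shape[1]*h/i.shape[0]),h),interpolation=cv2.INTER_CUBIC)
cv2.imwrite("pics/e.png",np.hstack([z(a,337),z(b,337)]))
E
```

```text
7.5 [0.4799 0.2671 0.2013] 0.025271013292884958 [-0.0826 -0.6176 -0.6297]
[294.4574 236.4274]
```

View pics/e.png

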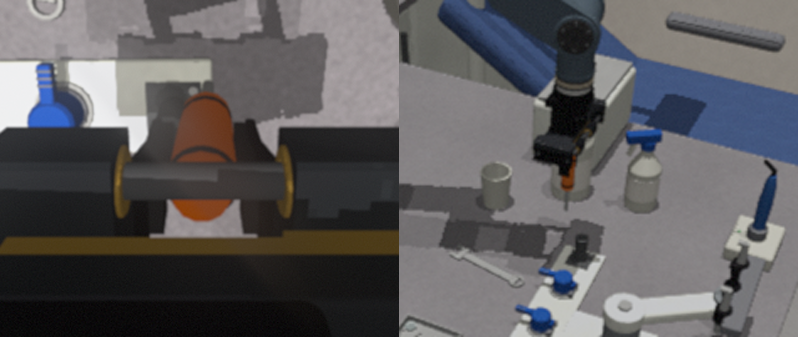

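The driver is held upright. The scene view shows its tip and the holder mouth at about (368.6,162.4). I'll move to just above the mouth and compare tip and mouth in the scene camera.

apply_moves:
  hand: [1.5,1.5,1.5,1.5,1.5]
  delta_pos:
    - [-2.5,-1.4,0]
    - [-5.1,-2.8,0]
    - [-5.1,-2.8,1]
    - [-5.1,-2.8,2]
    - [-5.1,-2.8,2]
  yaw: [0,0,0,0,0]

```text
t: 8.05
position: [0.5294, 0.241, 0.1794]
eef_rot: [[-1.0, -0.031, -0.006], [-0.031, 1.0, -0.001], [0.006, -0.001, -1.0]]
ft_force: [-0.9, -0.6, -0.4]
opening: 0.0255
```

```bash
python3 - <<'E'
from h import *
np.set_printoptions(precision=4,suppress=True)
snap('scene','s6');o=observe();print(o["t"],o["position"])
z=lambda i:cv2.resize(i,None,fx=9,fy=9,interpolation=cv2.INTER_CUBIC)
s=np.s_[138:188,345:389]
cv2.imwrite("pics/f.png",np.hstack([z(cv2.imread("pics/scene0.png")[s]),z(cv2.imread("pics/s6.png")[s])]))
print(proj("s6",(.532,.241,.07)),proj("s6",(.532,.241,.083)))
E
```

```text
8.1 [0.5299 0.2415 0.1802]
[368.0424 160.7865] [368.3226 157.8355]
```

View pics/f.png

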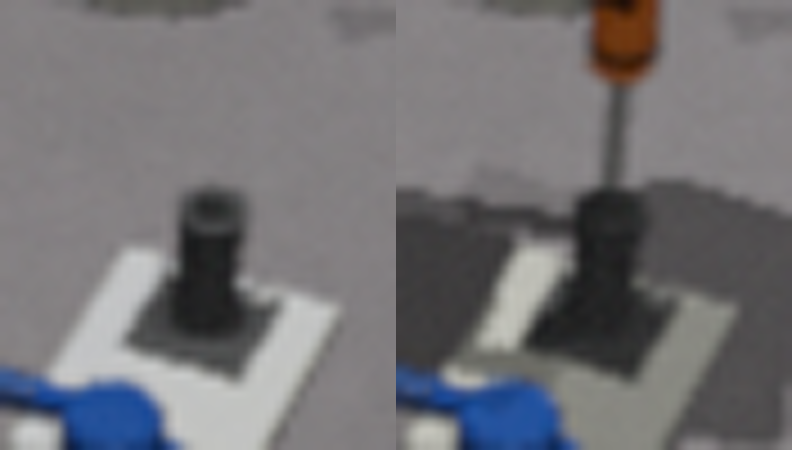

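Mouth at (368.6,161.1) and tip at (369.0,158.9), which agrees with the tip standing vertically above the mouth to about 1–2 mm. I'll descend slowly and watch the force.

apply_moves:
  hand: [1.5,1.5,1.5,1.5,1.5]
  delta_pos:
    - [-0.1,0,0.5]
    - [-0.1,0,1.0]
    - [-0.1,0,1.4]
    - [-0.1,0,1.8]
    - [-0.1,0,2.2]
  yaw: [0,0,0,0,0]

```text
t: 8.6
position: [0.5326, 0.2422, 0.1592]
eef_rot: [[-0.999, -0.033, -0.0], [-0.033, 0.999, -0.0], [0.0, -0.0, -1.0]]
ft_force: [-1.2, -1.2, -0.8]
opening: 0.0251
```

apply_moves:
  hand: [1.5,1.5,1.5,1.5,1.5]
  delta_pos:
    - [0,0,0.5]
    - [0,0,1.0]
    - [0,0,1.5]
    - [0,0,2.0]
    - [0,0,2.0]
  yaw: [0,0,0,0,0]

```text
t: 9.1
position: [0.5323, 0.242, 0.1386]
eef_rot: [[-0.999, -0.032, -0.002], [-0.032, 0.999, -0.0], [0.002, -0.0, -1.0]]
ft_force: [-1.2, -0.4, -1.2]
opening: 0.0253
```

apply_moves:
  hand: [1.5,1.5,1.5,1.5,1.5]
  delta_pos:
    - [0,0,0.7]
    - [0,0,1.4]
    - [0,0,2.1]
    - [0,0,2.5]
    - [0,0,2.7]
  yaw: [0,0,0,0,0]

```text
t: 9.6
position: [0.5325, 0.242, 0.1118]
eef_rot: [[-0.999, -0.032, -0.001], [-0.032, 0.999, -0.0], [0.001, -0.0, -1.0]]
ft_force: [-0.3, -1.2, 0.3]
opening: 0.0251
```

Low force all the way. I'll release, letting it drop the last bit, then raise clear.

apply_moves:
  hand: [1.5,3,5,8,8.7]
  delta_pos:
    - [0,0,0.2]
    - [0,0,0.2]
    - [0,0,0.2]
    - [0,0,0.2]
    - [0,0,0.2]
  yaw: [0,0,0,0,0]

```text
t: 10.1
position: [0.5334, 0.2424, 0.1109]
eef_rot: [[-0.999, -0.032, 0.001], [-0.032, 0.999, 0.0], [-0.001, 0.0, -1.0]]
ft_force: [0.5, 0.9, -0.8]
opening: 0.0465
```

apply_moves:
  hand: [8.7,8.7,8.7,8.7,8.7]
  delta_pos:
    - [0,0,0]
    - [0,0,0]
    - [0,0,-1]
    - [0,0,-5]
    - [0,0,-9]
  yaw: [0,0,0,0,0]

```text
t: 10.6
position: [0.5322, 0.242, 0.2012]
eef_rot: [[-0.999, -0.032, -0.002], [-0.032, 0.999, -0.001], [0.003, -0.0, -1.0]]
ft_force: [0.7, 0.1, 0.2]
opening: 0.0833
```

apply_moves:
  hand: [8.7,6,3,0,0]
  delta_pos:
    - [0.0,-4,0]
    - [-0.0,-8,0]
    - [0,-10,0]
    - [0,-10,0]
    - [0,-10,0]
  yaw: [0,0,0,0,0]

```text
t: 11.1
position: [0.5363, 0.1423, 0.2012]
eef_rot: [[-1.0, -0.031, 0.001], [-0.031, 1.0, 0.001], [-0.001, 0.001, -1.0]]
ft_force: [0.1, -0.9, 0.2]
opening: 0.0627
```

```bash
python3 - <<'E'
from h import *
np.set_printoptions(precision=4,suppress=True)
snap('wrist','w7');snap('scene','s7');o=observe();print(o["t"],o["position"],o["opening"])
a=cv2.imread("pics/w7.png");b=cv2.imread("pics/s7.png")[60:240,290:402]
cv2.imwrite("pics/i.png",np.hstack([cv2.resize(a,(448,280)),cv2.resize(b,None,fx=280/180,fy=280/180,interpolation=cv2.INTER_CUBIC)]))
h=cv2.cvtColor(a,cv2.COLOR_BGR2HSV);n,l,s,ce=cv2.connectedComponentsWithStats(cv2.inRange(h,(3,150,60),(22,255,255)))
print(s[s[:,4]>80]);print("orange top exp",proj("w7",(.532,.241,.15)),proj("s7",(.532,.241,.15)),proj("s7",(.532,.241,.07)))
E
```

```text
11.2 [0.5361 0.1432 0.2008] 0.054834674305527874
[[     0      0    640    400 250457]
 [   423    176     42     37    765]
 [   447    193     37     34    960]
 [   452    250     22     55    514]
 [   174    282     16     22    162]
 [   418    315    192     19   2983]
 [   245    321     21     12    115]]
orange top exp [467.3744 210.7355] [369.8169 142.095 ] [368.0424 160.7865]
```

View pics/i.png

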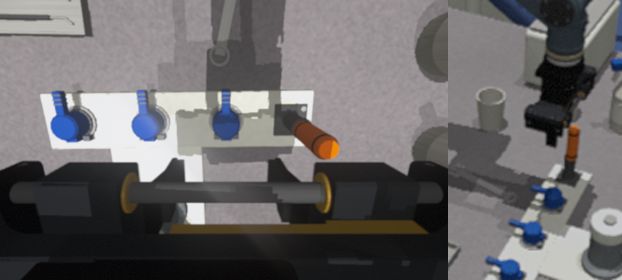

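The driver is home: its top is at (466,210) against the predicted (467,211), with the handle resting on the rim. Now the tapping, middle bolt first.

apply_moves:
  hand: [0,0,0,0,0]
  delta_pos:
    - [0,-5,0]
    - [0,-10,0]
    - [0,-11.5,0]
    - [0,-11.5,3]
    - [0,-11.5,6]
  yaw: [0,0,0,0,0]

```text
t: 11.7
position: [0.5411, 0.0276, 0.1409]
eef_rot: [[-0.999, -0.032, 0.004], [-0.032, 0.999, 0.0], [-0.004, -0.0, -1.0]]
ft_force: [0.7, 0.4, -0.0]
opening: 0.015
```

apply_moves:
  hand: [0,0,0,0,0]
  delta_pos:
    - [0,0,3]
    - [0,0,6]
    - [0,0,8]
    - [0,0,8.4]
    - [0,0,8.4]
  yaw: [0,0,0,0,0]

```text
t: 12.2
position: [0.5396, 0.0283, 0.056]
eef_rot: [[-0.999, -0.033, -0.001], [-0.033, 0.999, 0.0], [0.001, 0.0, -1.0]]
ft_force: [-0.5, -0.2, 0.1]
opening: 0.0004
```

apply_moves:
  hand: [0,0,0,0,0]
  delta_pos:
    - [0,0,0.2]
    - [0,0,0.4]
    - [0,0,0.6]
    - [0,0,0.6]
    - [0,0,0.6]
  yaw: [0,0,0,0,0]

```text
t: 12.7
position: [0.54, 0.0272, 0.0509]
eef_rot: [[-0.999, -0.032, 0.001], [-0.032, 0.999, -0.0], [-0.001, -0.0, -1.0]]
ft_force: [-0.3, -0.4, -0.6]
opening: 0.0003
```

apply_moves:
  hand: [0,0,0]
  delta_pos:
    - [0,0,0.1]
    - [0,0,0.2]
    - [0,0,0.2]
  yaw: [0,0,0]

```text
t: 13.0
position: [0.54, 0.0272, 0.0502]
eef_rot: [[-0.999, -0.032, 0.001], [-0.032, 0.999, -0.0], [-0.001, -0.0, -1.0]]
ft_force: [-2.5, 0.3, 12.0]
opening: 0.0006
```

apply_moves:
  hand: [0,0]
  delta_pos:
    - [0,0,0.1]
    - [0,0,0.1]
  yaw: [0,0]

```text
t: 13.2
position: [0.5399, 0.0272, 0.0501]
eef_rot: [[-0.999, -0.032, 0.001], [-0.032, 0.999, -0.0], [-0.001, -0.0, -1.0]]
ft_force: [-4.2, -0.4, 18.1]
opening: 0.0003
```

apply_moves:
  hand: [0,0]
  delta_pos:
    - [0,0,0.1]
    - [0,0,0.1]
  yaw: [0,0]

```text
t: 13.4
position: [0.5399, 0.0272, 0.05]
eef_rot: [[-0.999, -0.032, 0.001], [-0.032, 0.999, -0.0], [-0.001, -0.001, -1.0]]
ft_force: [-5.7, 0.8, 26.7]
opening: 0.0003
```

Middle is hard at z = 0.050, so it is sound. On to the right bolt.

apply_moves:
  hand: [0,0,0,0,0]
  delta_pos:
    - [0,0,-3]
    - [0,-5,-3]
    - [0,-10,-3]
    - [0,-11.5,-3]
    - [0,-11.5,-1.5]
  yaw: [0,0,0,0,0]

```text
t: 13.9
position: [0.5457, -0.0911, 0.0631]
eef_rot: [[-1.0, -0.028, 0.006], [-0.028, 1.0, -0.002], [-0.005, -0.002, -1.0]]
ft_force: [0.6, -0.1, 0.2]
opening: 0.0
```

apply_moves:
  hand: [0,0,0,0,0]
  delta_pos:
    - [0,0,0.7]
    - [0,0,0.9]
    - [0,0,1.1]
    - [0,0,1.3]
    - [0,0,1.3]
  yaw: [0,0,0,0,0]

```text
t: 14.4
position: [0.543, -0.0868, 0.0502]
eef_rot: [[-0.999, -0.034, -0.001], [-0.034, 0.999, -0.0], [0.001, -0.0, -1.0]]
ft_force: [-4.1, 0.5, 10.8]
opening: 0.0006
```

apply_moves:
  hand: [0,0]
  delta_pos:
    - [0,0,0.1]
    - [0,0,0.1]
  yaw: [0,0]

```text
t: 14.6
position: [0.543, -0.0868, 0.0501]
eef_rot: [[-0.999, -0.034, -0.0], [-0.034, 0.999, -0.0], [0.0, -0.0, -1.0]]
ft_force: [-4.5, 0.4, 17.4]
opening: 0.0005
```

Right is also hard at z = 0.050, so the left bolt should be the loose one. For the left I'll turn the tool 90° so the gripper body clears the driver standing in the holder.

apply_moves:
  hand: [0,0,0,0,0]
  delta_pos:
    - [0,3,-4]
    - [0,8,-6]
    - [0,13,-6]
    - [0,18,-6]
    - [0,22.9,-6]
  yaw: [0.14,0.28,0.42,0.56,0.7]

```text
t: 15.1
position: [0.5368, 0.128, 0.1084]
eef_rot: [[-0.793, 0.609, 0.002], [0.609, 0.793, 0.0], [-0.001, 0.001, -1.0]]
ft_force: [0.4, 0.3, -0.1]
opening: 0.0006
```

apply_moves:
  hand: [0,0,0,0,0]
  delta_pos:
    - [0,0,0]
    - [0,0,0]
    - [0,0,0]
    - [0,0,0]
    - [0,0,0]
  yaw: [0.14,0.28,0.42,0.56,0.7]

```text
t: 15.6
position: [0.5367, 0.1264, 0.1079]
eef_rot: [[-0.215, 0.977, 0.0], [0.977, 0.215, 0.0], [-0.0, 0.0, -1.0]]
ft_force: [0.5, 0.6, 0.2]
opening: 0.0007
```

apply_moves:
  hand: [0,0,0]
  delta_pos:
    - [0,0,0]
    - [0,0,0]
    - [0,0,0]
  yaw: [0.14,0.17,0.17]

```text
t: 15.9
position: [0.5368, 0.1259, 0.1077]
eef_rot: [[-0.054, 0.999, 0.0], [0.999, 0.054, -0.0], [-0.0, 0.0, -1.0]]
ft_force: [1.2, 0.8, 0.2]
opening: 0.0006
```

apply_moves:
  hand: [0,0,0,0,0]
  delta_pos:
    - [1.5,0,0]
    - [1.5,0,3]
    - [1.5,0,5]
    - [1.5,0,5.5]
    - [1.5,0,5.5]
  yaw: [0.02,0.02,0.02,0.02,0.02]

```text
t: 16.4
position: [0.5356, 0.1405, 0.0519]
eef_rot: [[-0.032, 0.999, -0.002], [0.999, 0.032, -0.0], [-0.0, -0.002, -1.0]]
ft_force: [0.5, 0.8, 0.3]
opening: 0.0004
```

apply_moves:
  hand: [0,0,0,0,0]
  delta_pos:
    - [0,0,0.2]
    - [0,0,0.4]
    - [0,0,0.6]
    - [0,0,0.6]
    - [0,0,0.6]
  yaw: [0,0,0,0,0]

```text
t: 16.9
position: [0.537, 0.1405, 0.0472]
eef_rot: [[-0.031, 1.0, 0.002], [1.0, 0.031, 0.0], [0.0, 0.002, -1.0]]
ft_force: [2.0, 0.2, 2.9]
opening: 0.0004
```

apply_moves:
  hand: [0,0,0]
  delta_pos:
    - [0,0,0.1]
    - [0,0,0.1]
    - [0,0,0.1]
  yaw: [0,0,0]

```text
t: 17.2
position: [0.537, 0.1405, 0.0463]
eef_rot: [[-0.031, 1.0, 0.002], [1.0, 0.031, 0.0], [0.0, 0.002, -1.0]]
ft_force: [-0.1, -0.1, 6.0]
opening: 0.0004
```

apply_moves:
  hand: [0,0,0]
  delta_pos:
    - [0,0,0.1]
    - [0,0,0.1]
    - [0,0,0.1]
  yaw: [0,0,0]

```text
t: 17.5
position: [0.537, 0.1405, 0.0461]
eef_rot: [[-0.031, 1.0, 0.002], [1.0, 0.031, 0.0], [-0.0, 0.002, -1.0]]
ft_force: [-0.4, -0.8, 11.9]
opening: 0.0006
```

Left gives 4 mm (z = 0.0461) at about 4–6 N, so it is the loose one. The cap's hinge is low, so pushing the tongue's end away and up along its arc with the shut fingers opens it. I'll move in front of the tongue, then go in to contact.

apply_moves:
  hand: [0,0,0,0,0]
  delta_pos:
    - [0,0,-3]
    - [0,-4,-3]
    - [0,-8,-3]
    - [0,-8,-1]
    - [0,-8,1.0]
  yaw: [0,0,0,0,0]

```text
t: 18.0
position: [0.4545, 0.138, 0.0345]
eef_rot: [[-0.031, 1.0, -0.001], [1.0, 0.031, -0.0], [-0.0, -0.001, -1.0]]
ft_force: [0.5, 0.4, -0.2]
opening: 0.0003
```

apply_moves:
  hand: [0,0,0,0,0]
  delta_pos:
    - [0,0,0]
    - [0,0,0]
    - [0,0.3,0]
    - [0,0.6,0]
    - [0,0.6,0]
  yaw: [0,0,0,0,0]

```text
t: 18.5
position: [0.4637, 0.1382, 0.0352]
eef_rot: [[-0.031, 1.0, 0.003], [1.0, 0.031, 0.0], [0.0, 0.003, -1.0]]
ft_force: [-0.0, 0.2, 0.1]
opening: 0.0005
```

apply_moves:
  hand: [0,0]
  delta_pos:
    - [0,0.3,0]
    - [0,0.3,0]
  yaw: [0,0]

```text
t: 18.7
position: [0.466, 0.1382, 0.0348]
eef_rot: [[-0.031, 1.0, 0.001], [1.0, 0.031, 0.0], [0.0, 0.001, -1.0]]
ft_force: [0.1, 0.2, -0.5]
opening: 0.0008
```

apply_moves:
  hand: [0,0]
  delta_pos:
    - [0,0.3,0]
    - [0,0.3,0]
  yaw: [0,0]

```text
t: 18.9
position: [0.4688, 0.1383, 0.0346]
eef_rot: [[-0.031, 1.0, 0.001], [1.0, 0.031, 0.0], [0.0, 0.001, -1.0]]
ft_force: [0.1, -0.9, -0.4]
opening: 0.0006
```

```bash
python3 - <<'E'
from h import *
np.set_printoptions(precision=4,suppress=True)
o=observe();print(o["t"],o["position"],o["ft_force"])
snap('wrist','w8');snap('scene','s8')
a=cv2.imread("pics/w8.png");b=cv2.imread("pics/s8.png")[120:260,300:420]
cv2.imwrite("pics/j.png",np.hstack([cv2.resize(a,(448,280)),cv2.resize(b,None,fx=2,fy=2,interpolation=cv2.INTER_CUBIC)]))
E
```

```text
18.9 [0.4688 0.1383 0.0346] [ 0.0618 -0.8896 -0.3652]
```

View pics/j.png

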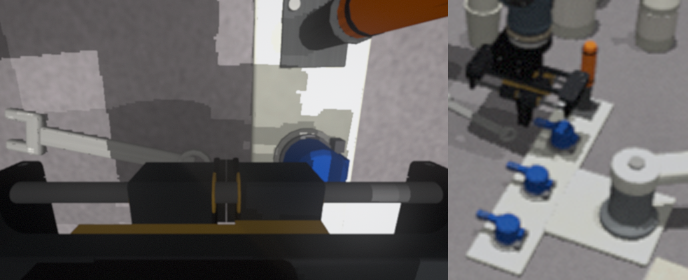

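Fingers are just in front of the left tongue and the driver is undisturbed. Inching in.

apply_moves:
  hand: [0,0]
  delta_pos:
    - [0,0.3,0]
    - [0,0.3,0]
  yaw: [0,0]

```text
t: 19.2
position: [0.4718, 0.1384, 0.0346]
eef_rot: [[-0.031, 1.0, 0.001], [1.0, 0.031, 0.0], [0.0, 0.001, -1.0]]
ft_force: [-0.7, 0.5, -0.5]
opening: 0.0009
```

apply_moves:
  hand: [0,0]
  delta_pos:
    - [0,0.2,0]
    - [0,0.2,0]
  yaw: [0,0]

```text
t: 19.4
position: [0.4736, 0.1385, 0.0345]
eef_rot: [[-0.031, 1.0, 0.001], [1.0, 0.031, 0.0], [0.0, 0.001, -1.0]]
ft_force: [-0.2, 0.1, -0.3]
opening: 0.0004
```

apply_moves:
  hand: [0,0]
  delta_pos:
    - [0,0.2,0]
    - [0,0.2,0]
  yaw: [0,0]

```text
t: 19.6
position: [0.4756, 0.1386, 0.0346]
eef_rot: [[-0.031, 1.0, 0.001], [1.0, 0.031, 0.0], [0.0, 0.001, -1.0]]
ft_force: [-0.8, 0.6, 1.2]
opening: 0.0004
```

apply_moves:
  hand: [0,0]
  delta_pos:
    - [0,0.2,0]
    - [0,0.2,0]
  yaw: [0,0]

```text
t: 19.8
position: [0.4761, 0.1386, 0.0344]
eef_rot: [[-0.031, 1.0, -0.003], [1.0, 0.031, -0.0], [-0.0, -0.003, -1.0]]
ft_force: [-2.4, 0.6, 0.6]
opening: 0.0007
```

apply_moves:
  hand: [0,0]
  delta_pos:
    - [0,0.2,0]
    - [0,0.2,0]
  yaw: [0,0]

```text
t: 20.0
position: [0.4762, 0.1386, 0.0341]
eef_rot: [[-0.031, 0.999, -0.006], [1.0, 0.031, -0.0], [-0.0, -0.006, -1.0]]
ft_force: [-4.1, -0.9, 1.4]
opening: 0.0004
```

```bash
python3 - <<'E'
from h import *
o=observe();print(o["t"],o["position"],o["ft_force"],o["wrist_torque"])
snap('scene','s9')
z=lambda i:cv2.resize(i[150:210,320:385],None,fx=6,fy=6,interpolation=cv2.INTER_CUBIC)
cv2.imwrite("pics/k.png",np.hstack([z(cv2.imread("pics/scene0.png")),z(cv2.imread("pics/s9.png"))]))
E
```

```text
20.0 [0.47621882 0.13860508 0.03412431] [-4.07708086 -0.91892613  1.36296258] [-0.06911179  0.83694818 -0.00231932]
```

View pics/k.png

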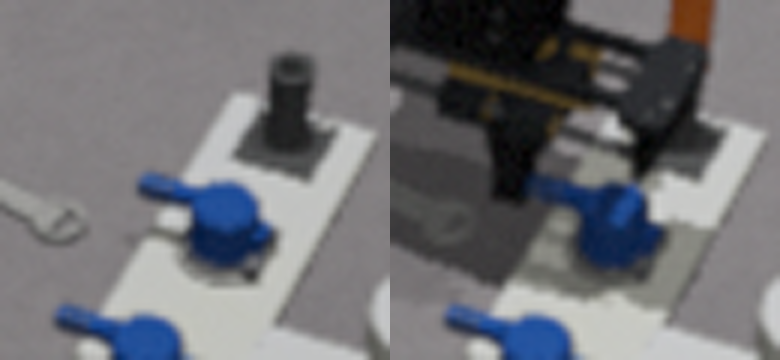

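Contact with the tongue end at x = 0.476. I'll back off, go 1 cm lower for more engagement, touch again, then follow the arc.

apply_moves:
  hand: [0,0,0,0,0]
  delta_pos:
    - [0,-0.6,0]
    - [0,-0.6,0.9]
    - [0,-0.6,0.9]
    - [0,-0.2,0.9]
    - [0,0,0.9]
  yaw: [0,0,0,0,0]

```text
t: 20.55
position: [0.4759, 0.1386, 0.025]
eef_rot: [[-0.031, 0.999, -0.008], [1.0, 0.031, -0.0], [-0.0, -0.008, -1.0]]
ft_force: [-6.8, 0.3, 1.3]
opening: 0.0003
```

apply_moves:
  hand: [0,0,0,0,0]
  delta_pos:
    - [0,0.1,-0.3]
    - [0,0.2,-0.6]
    - [0,0.4,-0.9]
    - [0,0.6,-1.2]
    - [0,0.6,-1.2]
  yaw: [0,0,0,0,0]

```text
t: 21.05
position: [0.4817, 0.1388, 0.0374]
eef_rot: [[-0.031, 0.999, -0.008], [1.0, 0.031, -0.0], [-0.0, -0.008, -1.0]]
ft_force: [-7.2, -0.8, 2.3]
opening: 0.0007
```

The cap follows (x advanced 6 mm). Continuing along the arc.

apply_moves:
  hand: [0,0,0,0,0]
  delta_pos:
    - [0,0.3,-0.5]
    - [0,0.7,-1.0]
    - [0,1.1,-1.4]
    - [0,1.5,-1.8]
    - [0,1.9,-2.1]
  yaw: [0,0,0,0,0]

```text
t: 21.55
position: [0.501, 0.1395, 0.0587]
eef_rot: [[-0.031, 0.999, -0.007], [1.0, 0.031, -0.0], [-0.0, -0.007, -1.0]]
ft_force: [-5.1, 0.5, 4.0]
opening: 0.0003
```

apply_moves:
  hand: [0,0,0,0,0]
  delta_pos:
    - [0,0.5,-0.3]
    - [0,1.0,-0.6]
    - [0,1.5,-0.9]
    - [0,2.0,-1.1]
    - [0,2.0,-1.1]
  yaw: [0,0,0,0,0]

```text
t: 22.05
position: [0.5261, 0.1402, 0.0701]
eef_rot: [[-0.031, 1.0, 0.003], [1.0, 0.031, 0.0], [0.0, 0.003, -1.0]]
ft_force: [-2.6, 1.2, 2.1]
opening: 0.0001
```

```bash
python3 - <<'E'
from h import *
o=observe();print(o["t"],o["position"],o["ft_force"],o["wrist_torque"])
snap('scene','s10');snap('wrist','w10')
z=lambda i:cv2.resize(i[130:220,310:395],None,fx=4.5,fy=4.5,interpolation=cv2.INTER_CUBIC)
a=cv2.imread("pics/w10.png")[40:300,280:560]
cv2.imwrite("pics/l.png",np.hstack([z(cv2.imread("pics/s10.png")),cv2.resize(a,(410,405))]))
E
```

```text
22.05 [0.52610256 0.1401707  0.07006977] [-2.59971285  1.1995101   2.06390669] [0.01268463 0.41919556 0.01597096]
```

View pics/l.png

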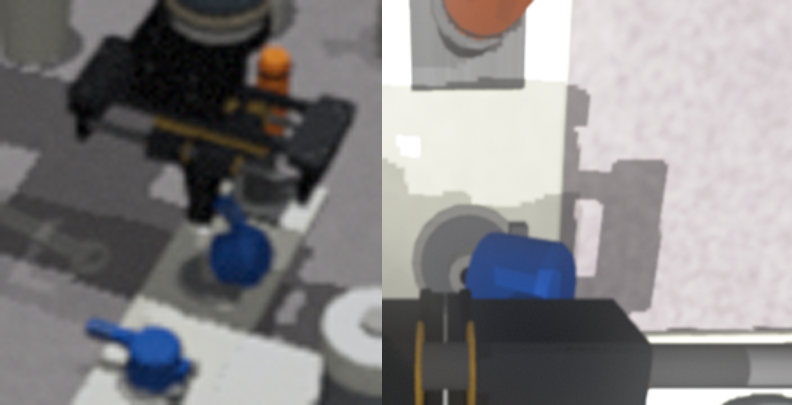

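The scene shows the loose cap lifted roughly 55°, with the fingers behind its tongue. I'll push about 15° further.

apply_moves:
  hand: [0,0,0,0,0]
  delta_pos:
    - [0,0.5,-0.1]
    - [0,1.0,-0.2]
    - [0,1.5,-0.3]
    - [0,2.0,-0.3]
    - [0,2.0,-0.3]
  yaw: [0,0,0,0,0]

```text
t: 22.65
position: [0.5459, 0.1408, 0.0728]
eef_rot: [[-0.031, 1.0, 0.003], [1.0, 0.031, 0.0], [0.0, 0.003, -1.0]]
ft_force: [-1.8, 1.2, 3.4]
opening: 0.0003
```

apply_moves:
  hand: [0,0,0,0,0]
  delta_pos:
    - [0,0,0]
    - [0,0,0]
    - [0,0,0]
    - [0,0,0]
    - [0,0,0]
  yaw: [0,0,0,0,0]

```text
t: 23.15
position: [0.544, 0.1407, 0.0725]
eef_rot: [[-0.031, 1.0, -0.0], [1.0, 0.031, -0.0], [-0.0, -0.0, -1.0]]
ft_force: [-1.5, 1.1, 2.5]
opening: 0.0005
```

```bash
python3 - <<'E'
from h import *
o=observe();print(o["t"],o["position"],o["ft_force"],o["wrist_torque"])
snap('scene','s11');snap('wrist','w11')
z=lambda i:cv2.resize(i[130:250,310:400],None,fx=3.4,fy=3.4,interpolation=cv2.INTER_CUBIC)
a=cv2.imread("pics/w11.png")
cv2.imwrite("pics/m.png",np.hstack([z(cv2.imread("pics/s11.png")),cv2.resize(a,(490,408))]))
E
```

```text
23.15 [0.54400945 0.1406871  0.0725322 ] [-1.48495987  1.10053713  2.47582343] [ 0.11773125  0.26976153 -0.00867847]
```

View pics/m.png

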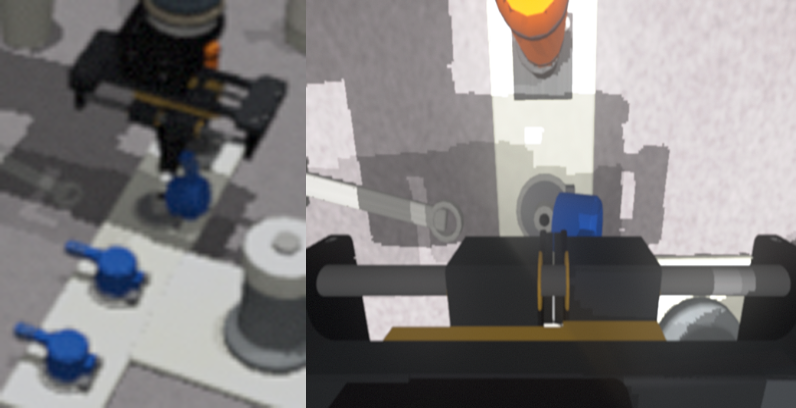

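The loose cap stands about 70° open with its tongue near vertical. The other two caps are shut and the driver is upright in the holder. Handing in.

```bash
python3 -c "
from h import *
print(observe()['joint_velocities']);print(hand_in())"
```

```text
[-0.00066885  0.00082826 -0.00142783  0.00057348 -0.00013643 -0.0009219 ]
the job is handed in; nothing more can be done
None
```

The job is handed in at about 23 s of the 67 s allowed. The left bolt is the loose one, and I finished holding its cap up.

- **Driver:** The orange hex driver is in the tube holder and let go. Its top showed at pixel (466,210) against (467,211) predicted for fully home. The last picture shows it upright.
- **Taps:** The middle and right bolts were hard at z = 0.050 m, up to 27 N and 17 N. The left bolt sank to z = 0.046 m at about 6 N, so it gave the full 4 mm.
- **Cap:** I pushed the left cap's tongue back and up along its arc with the shut fingers. The arm stood still at the end, with about 3 N on the fingers. From the geometry I estimate the cap is about 70° open; I did not measure the angle directly.
- **Rest of the scene:** The last picture shows the two sound caps shut. I touched none of the other objects.

The checks that disagreed were small. Triangulated heights came out 1 to 7 mm low on most points, and 15 mm low for the holder mouth, which was partly hidden in one view. For the sideways positions I used the given heights. The wrist camera's second view of the mouth was blocked by the held driver, so I checked alignment in the scene view instead.

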